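# Clamp a paint tin in the mixing stand

## Robot

A 7-joint arm with a two-finger parallel gripper is mounted at the origin on the work surface. World frame = base frame: x ahead of the robot, y to its left, z up, the work surface at z = 0. Lengths are in mm, angles in rad, forces in N, time in s.
With the tool pointing down it reaches from about 400 to 875 mm from the base axis. Payload 4.4 kg.
Tool frame: the origin (TCP) lies between the finger pads; the fingertips stand 22 mm ahead of it and the grasp point (between the pads) lies 3 mm ahead of it; z points along the fingers, y is the line along which they close (so a half turn about z gives the same grasp; the last joint's range is limited). The gripper opens to 85 mm and grips with 20 to 120 N. Pads are 22 mm wide; open, the fingers measure 114 mm over their backs; the gripper's body (76 mm by 85 mm) begins 54 mm behind the grasp point. The pads swing forward as they close: fully open they stand 13 mm farther back than shut.
Start: joints at [-1.232, 0.628, 0.038, 1.517, -0.027, 0.996, -0.02], TCP at [255.972, 597.491, 253.313] pointing down, gripper open.
Joint ranges: [-3.06, 3.06], [-0.37, 2.12], [-1.25, 1.32], [0.18, 2.47], [-1.1, 4.24], [0.23, 1.98], [-2.94, 2.94]. Speed limits (rad/s): [2.57, 2.57, 3.14, 3.14, 3.14, 3.14, 3.14].

## Interface

Orientations are given as [roll, pitch, yaw] about the fixed x, y, z axes, in that order (R = Rz(yaw) Ry(pitch) Rx(roll)).
In Python, from cell import ctrl gives the robot as it stands.
- The arm moves only by the tool step_arm, never from a script. Its argument "plan" is a list of rows, each an object of numbers: "dx", "dy", "dz": the shift along the tool's x, y, z scaled (see below); "ax", "ay", "az": the turn, a rotation vector about the tool's x, y, z scaled (see below); "gripper": the opening, from 0 (shut) to 1 (fully open). A call has 1 to 20 rows; each row shifts and turns the commanded pose from where the row before left it, along the tool's axes as they then stand; what a row does not reach is not made up. The controller multiplies each number of a shift by 0.3 m and each number of a turn by 90 degrees. A row lasts 1/8 s, in which the tool goes at most 62.5 mm and 10.7 degrees, less where a joint would pass 70% of its speed; a pose out of reach is approached as far as the arm can. A call with a number of a shift or a turn outside -1 to 1 is refused whole. A call with a gripper value outside its range is refused whole. The fingers move at their own pace and stop on an object; the grip force is fixed at half the most. Time passes only in rows, so rows that do not move let the fingers close. It gives the time, the measured TCP pose, the force, the opening and the grip force at its end, in the units of the state.
- ctrl.read_state(): the state, without advancing time (a new reading comes with each control period).
- ctrl.get_image(name): name is "scene" or "top"; returns a dict with "color" (384x512x3 uint8, red, green, blue), "range_z" (384x512 float32, mm along the optical axis (not along the pixel's ray), 0 where there is no reading), "fx", "fy", "cx", "cy" (pixels), "T" (4x4, takes a point from camera to world coordinates). Camera axes: x right, y down, z forward; pixel columns grow to the right and rows downward; lengths in mm; the calibration is good to about 2 mm. A picture is of the moment at which its call begins.
- ctrl.finish_job(): hands the job in; it is judged then, once.
The state is a dict: "clock": time; "qpos": joint angles; "qd": joint speeds; "tau": joint torques, N m; "eef_pos": TCP position; "tool_rot": TCP orientation; "force": force on the tool from outside, world axes, zero at the start; "torque": the same for the moment, N m; "width": finger opening in mm; "gripper_force": force on a finger pad.
Only numpy, scipy, OpenCV 4.12 (cv2) and the standard library are available. Lean on these libraries where they do the work, as an engineer would, in place of code of your own. Each camera call takes 0.05 s, during which the arm holds its last target. There are 200 camera calls.

## Task

Slide the big paint tin along the bench, without lifting or tipping it, until it sits fully home against both stop blocks of the mixing stand. Then fit the loose crank onto the stand's square shaft, turn it clockwise until the clamp arm bears snugly on the tin, lift the crank off and set it back down on the bench clear of the stand, flat with its knob up. Do not knock about the two spray cans, the tape roll or the sanding block.

Things in the scene. Friction and masses are not known exactly. Their poses are not given: they have to be found in the camera images.
- tin: squat closed metal paint tin with a paper band, a plain upright cylinder 110 mm in diameter and 85 mm high, 0.5 to 0.9 kg, too wide for a gripper; slides on the bench. Origin: centre of its underside, z up.
- tin_spot (a point): point on the bench where the tin's centre is when fully home, touching both stop blocks; fixed to the stand, z up. The tin comes in along this frame's +y over bare bench. The blocks (60 mm wide, 18 thick, 60 high) form a V open to -y; their faces touch the tin 45 degrees either side of +y.
- stand: the fixed mixing stand, dark steel; same frame as tin_spot (place and yaw vary). Besides the stop blocks it has a 12 mm high base strip behind them and along x = 95 to 125 mm (y = -64 to 96 mm), and the clamp column, 127 mm high with its shaft, axis at x = 110 mm, y = -64 mm.
- shaft (a point): centre of the round shoulder (56 mm across, 100 mm above the bench) on the clamp column. A square shaft 14 mm wide stands 15 mm up from it, plus a 12 mm lead-in tapering to 7 mm. z up along its axis; x, y square to its flats, turning with it. The clamp arm, fixed to the column, is a bar 18 mm wide, 30 to 60 mm above the bench, reaching 149 mm from the axis along this frame's -y.
- clamp (a joint): angle of shaft and clamp arm, rad, growing clockwise seen from above. At 0 the arm points along the stand's -y, clear of the tin's way in; at 1.57 it points along the stand's -x and its side bears on the back of the tin that is home. Starts at -0.5 to 0.1; end stops at -0.6 and 1.75. Takes about 0.5 N m to turn; stays where it is left.
- crank: loose steel crank, 0.25 kg, flat on the bench. Origin: centre of its hub's underside; z up. Hub 32 x 32 mm, 50 high, sides along x and y; square socket in its underside 17 mm wide, 30 deep, sides along x and y: fits the shaft in any of four ways, fully on when the underside rests on the shoulder. Arm 22 mm wide, 10 thick, level with the underside, along +x to the knob.
- knob (a point): middle of the crank's black upright knob, 22 mm in diameter, spanning 12 to 62 mm above the crank's underside, 80 mm from the hub's axis along the crank's +x; this point is 37 mm above the underside. The knob spins freely about its own upright axis.
- spray1: a bystander: upright spray can, 65 mm across, 190 mm high; origin: centre of its underside
- spray2: a bystander: upright spray can, 65 mm across, 190 mm high; origin: centre of its underside
- tape: a bystander: roll of masking tape lying flat, 110 mm across, 36 mm high; origin: centre of its underside
- sander: a bystander: hand sanding block 130 x 70 mm, 42 mm high; origin: centre of its underside

How it is judged:
By the outcome, as a careful person would: the job done as asked, in the order asked, and still so for the second after the job is handed in, with the robot touching nothing.
It also fails if it takes over 72 s, if anything falls off the work surface, if the arm or the gripper's body presses on something with over 40 N, if the wrist force passes 120 N, or if a joint passes its speed limit or range.

## Working session

There is one attempt and no reset: what is moved stays moved. The work goes in short steps, Python scripts to look and compute and a tool call to move; the robot and the scene stay as the last step left them, time stands still between calls to the robot, and variables do not carry over. Pictures are saved under pics/ and viewed, at most 10 in all, crops included, and the job is handed in when it is done.

Besides the shell and the picture viewer there is one more tool, called after ">>>" as a command line: name --argument value ..., lists and objects as JSON in quotes. step_arm: Moves the arm, as the interface text tells. Shifts and turns lie within -1 to 1; 1 stands for 0.3 m of shift or 90 degrees of turn. Its arguments: {"type":"object","properties":{"plan":{"type":"array"}},"required":["plan"]}

```bash
mkdir -p pics; ls
python3 - <<'E'
from cell import ctrl
import cv2,numpy as np
s=ctrl.read_state();print(s)
for n in("top","scene"):
    d=ctrl.get_image(n);cv2.imwrite(f"pics/{n}0.png",d["color"][:,:,::-1])
    np.savez(f"{n}0.npz",**d);print(n,d["fx"],d["cx"],d["cy"],np.round(d["T"],3).tolist())
E
```

```text
pics
{'clock': 0.0, 'qpos': array([-1.23178644,  0.62934383,  0.03844165,  1.51837661, -0.02700744,
        0.9963088 , -0.01999549]), 'qd': array([ 0.00125284,  0.00091877,  0.00163736, -0.0005652 , -0.00116858,
       -0.00101166,  0.0008469 ]), 'tau': array([ 6.63680567e-04, -5.63413382e+01,  1.22586530e+00, -1.93443739e+01,
        1.08941988e-02,  1.07522705e-02, -1.40969971e-05]), 'eef_pos': array([255.73680556, 596.93397284, 252.3877846 ]), 'tool_rot': array([-3.13967410e+00,  1.90842886e-05,  2.73678329e+00]), 'force': array([-0.21512317, -0.41912078,  0.2419392 ]), 'torque': array([-0.01023378, -0.01743945,  0.02545501]), 'gripper_force': 0.0, 'width': 85.31992077128615}
top 453.0753832203429 251.8185809357284 194.47368880804316 [[-0.02, -0.991, 0.135, 423.486], [-1.0, 0.021, 0.005, 8.775], [-0.008, -0.135, -0.991, 1516.432], [0.0, 0.0, 0.0, 1.0]]
scene 431.5818014734092 254.00270653483625 198.65810985350024 [[-0.872, 0.263, -0.413, 1128.77], [0.489, 0.505, -0.712, 932.995], [0.021, -0.822, -0.569, 824.949], [0.0, 0.0, 0.0, 1.0]]
```

View pics/top0.png

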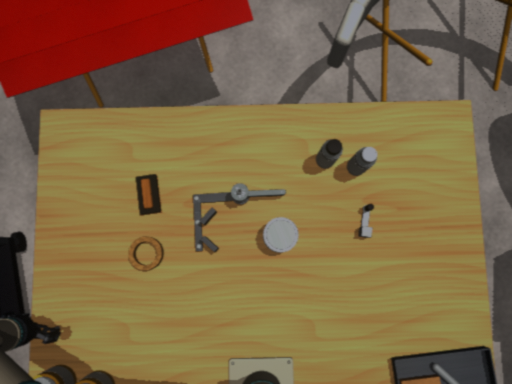

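View pics/scene0.png

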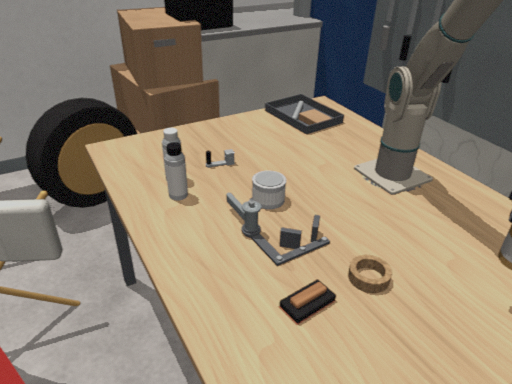

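Top: the stand's blocks are at (207,216) and (209,246), shaft at (240,193) and clamp arm pointing right to (285,192). The tin is at (280,235), crank hub at (366,232) and knob at (368,207). In the scene view, the way between tin and stand is clear.

```bash
cat > h.py <<'E'
import numpy as np,cv2
from cell import ctrl
def cloud(d):
    z=d["range_z"].astype(float);v,u=np.mgrid[:z.shape[0],:z.shape[1]]
    P=np.stack([(u-d["cx"])/d["fx"]*z,(v-d["cy"])/d["fy"]*z,z],-1)
    W=P@d["T"][:3,:3].T+d["T"][:3,3];W[z==0]=np.nan;return W
def get(n): return ctrl.get_image(n)
def ray(d,u,v,h):
    r=d["T"][:3,:3]@np.array([(u-d["cx"])/d["fx"],(v-d["cy"])/d["fy"],1]);o=d["T"][:3,3]
    return (o+r*(h-o[2])/r[2])[:2]
def proj(d,p):
    c=d["T"][:3,:3].T@(np.asarray(p,float)-d["T"][:3,3]);return c[0]/c[2]*d["fx"]+d["cx"],c[1]/c[2]*d["fy"]+d["cy"]
E
python3 - <<'E'
from h import *
for n in("top","scene"):
    d=dict(np.load(n+"0.npz"));W=cloud(d)
    x,y,z=W[...,0],W[...,1],W[...,2]
    print(n,"bench z",np.nanmedian(z[(abs(z)<15)&(x>400)&(x<900)&(abs(y)<400)]))
    m=((z>8)&(x>350)&(x<1000)&(y>-500)&(y<450)).astype(np.uint8)
    k,l,s,c=cv2.connectedComponentsWithStats(m)
    for i in range(1,k):
        if s[i,4]<25: continue
        q=W[l==i];h=np.nanpercentile(q[:,2],95)
        t=q[q[:,2]>h-6]
        print(i,s[i,4],"bbox",s[i,:4],"mean",q.mean(0).round(),"h",h.round(1),"top mean",t.mean(0).round(1),"mid",((t.max(0)+t.min(0))/2).round(1),(t.max(0)-t.min(0)).round(),len(t))
d=dict(np.load("top0.npz"))
a=cv2.resize(d["color"][140:270,180:390,::-1],None,fx=3.8,fy=3.8,interpolation=cv2.INTER_CUBIC);cv2.imwrite("pics/c1.png",a)
d=dict(np.load("scene0.npz"))
a=cv2.resize(d["color"][140:275,190:345,::-1],None,fx=4.4,fy=4.4,interpolation=cv2.INTER_CUBIC);cv2.imwrite("pics/c2.png",a)
E
```

```text
top bench z -1.0831862828013072
32 556 bbox [316 138  26  31] mean [ 735. -225.  139.] h 191.2 top mean [ 746.4 -232.9  189. ] mid [ 746.  -232.9  189.8] [44. 45.  9.] 163
38 598 bbox [347 147  30  29] mean [ 710. -326.  137.] h 191.5 top mean [ 719.1 -336.9  189.2] mid [ 719.5 -336.6  192.8] [43. 45. 15.] 166
58 831 bbox [135 174  26  41] mean [635. 362.  27.] h 43.1 top mean [635.7 364.5  40.9] mid [635.7 363.3  42.7] [97. 38. 11.] 204
66 1355 bbox [193 183  93  69] mean [582. 108.  44.] h 101.3 top mean [626.1  55.8 101.8] mid [627.2  56.1 113.2] [55. 51. 36.] 214
87 268 bbox [358 204  16  34] mean [ 527. -354.   36.] h 60.9 top mean [ 572.9 -363.7   60.4] mid [ 544.7 -364.5   61.5] [78. 20. 13.] 36
96 980 bbox [263 217  35  36] mean [490. -71.  82.] h 88.9 top mean [490.4 -70.2  85.8] mid [490.1 -70.4  88. ] [104. 107.  10.] 516
112 557 bbox [128 237  35  33] mean [441. 368.  32.] h 39.5 top mean [438.5 369.5  36.5] mid [441.2 369.5  38.8] [104. 105.  10.] 306
scene bench z 1.4192374732243707
1 1359 bbox [162 128  27  72] mean [ 748. -239.  119.] h 191.3 top mean [ 735.6 -278.1  190.3] mid [ 734.9 -282.8  190.8] [ 71. 151.  11.] 189
2 274 bbox [206 149  29  17] mean [ 532. -351.   32.] h 60.7 top mean [ 573.6 -359.8   60.5] mid [ 536.8 -355.9   60.8] [99. 36. 12.] 26
4 3152 bbox [227 170 104  95] mean [559.  62.  48.] h 100.4 top mean [630.5  61.7 104.5] mid [628.4  55.5 112. ] [55. 57. 35.] 216
9 1055 bbox [349 255  44  37] mean [447. 375.  29.] h 39.1 top mean [444.  371.7  37. ] mid [442.1 369.4  37.6] [111. 109.   9.] 547
10 1341 bbox [280 279  57  44] mean [647. 375.  29.] h 44.0 top mean [640.9 367.3  42.3] mid [638.5 366.7  42.6] [100.  38.   9.] 376
```

View pics/c1.png

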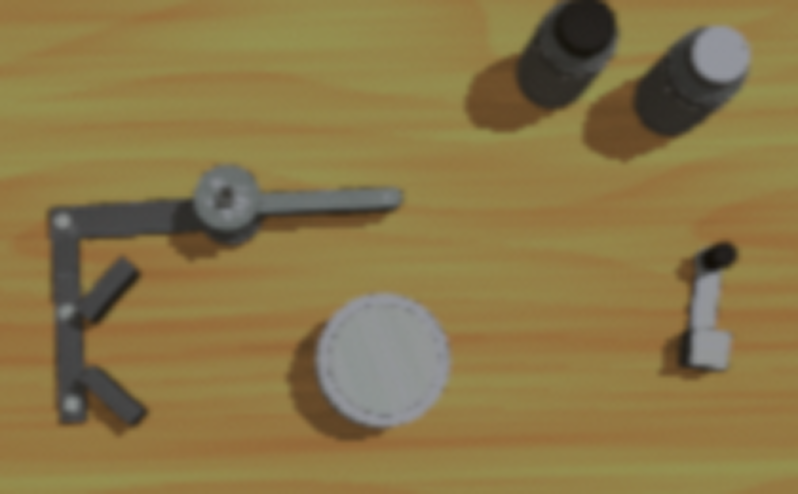

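View pics/c2.png

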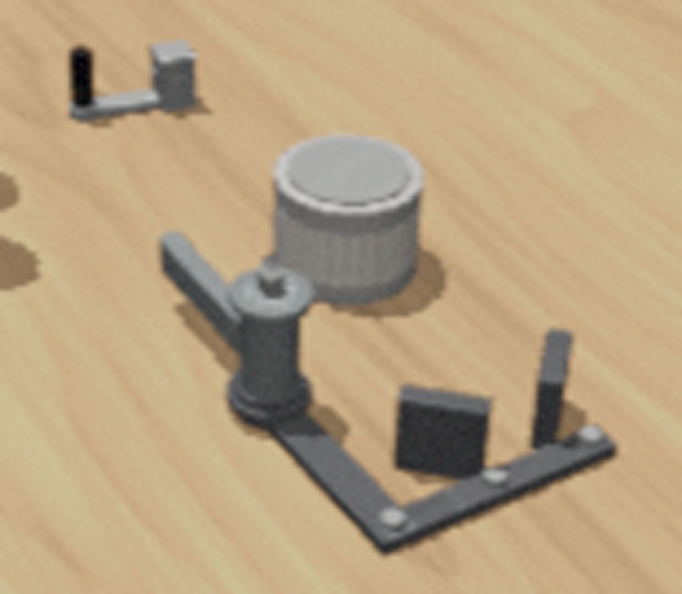

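Crops: the clamp arm is at about 0 angle. The crank hub is at crop (710,350) with the knob above it, and the crank arm points along world +x.

```bash
cat > m.py <<'E'
from h import *
def rect(q): 
    r=cv2.minAreaRect(q[:,:2].astype(np.float32));return np.round(r[0],1),np.round(r[1],1),round(r[2],1)
def clusters(W,x0,x1,y0,y1,z0,z1,mn=8):
    x,y,z=W[...,0],W[...,1],W[...,2]
    m=((z>z0)&(z<z1)&(x>x0)&(x<x1)&(y>y0)&(y<y1)).astype(np.uint8)
    k,l,s,c=cv2.connectedComponentsWithStats(m)
    return [W[l==i] for i in range(1,k) if s[i,4]>=mn]
E
python3 - <<'E'
from m import *
for n in("top","scene"):
    d=dict(np.load(n+"0.npz"));W=cloud(d);print(n)
    for nm,b in dict(blocks=(450,600,100,190,56,66),arm=(560,700,-130,28,56,66),shoulder=(590,670,15,95,96,106),shaft=(590,670,15,95,110,135),strip=(440,690,40,240,7,17),tin=(420,560,-140,0,81,92),hub=(460,545,-400,-310,45,56),knob=(545,600,-400,-320,56,70),crarm=(520,600,-400,-310,6,15)).items():
        for q in clusters(W,*b):
            print(nm,len(q),"mean",q.mean(0).round(1),"rect",*rect(q),"bb",q.min(0).round(),q.max(0).round())
E
```

```text
top
blocks 85 mean [558.4 161.4  59.7] rect [557.3 162.3] [17.4 57.4] 46.7 bb [533. 139.  56.] [584. 185.  66.]
blocks 80 mean [469.2 159.4  59.5] rect [468.5 159.4] [54.6 18.1] 44.5 bb [452. 134.  56.] [491. 182.  66.]
arm 164 mean [628.5 -32.7  59.9] rect [628.4 -33.6] [ 18.7 117.6] 1.4 bb [619. -92.  56.] [639.  25.  66.]
shoulder 174 mean [626.1  56.3  99.6] rect [627.2  56. ] [50.7 54.8] 88.8 bb [600.  31.  96.] [655.  82. 106.]
shaft 24 mean [625.3  55.5 120.3] rect [625.8  55.3] [12.4 12.6] 89.1 bb [620.  49. 110.] [632.  62. 131.]
strip 585 mean [575.7 170.6  11.4] rect [544.  128.1] [188.8 175.1] 2.4 bb [447.  43.   7.] [639. 217.  17.]
tin 699 mean [491.4 -70.   84.7] rect [493.3 -70. ] [103.6 106.9] 39.1 bb [ 438. -124.   81.] [545. -17.  92.]
hub 97 mean [ 495.9 -350.1   49.9] rect [ 496.2 -350.3] [31.6 31.6] 80.7 bb [ 480. -367.   45.] [ 513. -334.   55.]
knob 33 mean [ 574.5 -363.9   60.8] rect [ 574.8 -364.4] [19.3 19.7] 17.4 bb [ 564. -374.   56.] [ 583. -355.   68.]
crarm 79 mean [ 545.2 -358.     9.7] rect [ 545.7 -359.2] [24.1 50.4] 81.6 bb [ 522. -374.    6.] [ 57
[... 433 characters left out ...]
  96.] [656.  84. 106.]
shaft 39 mean [628.7  58.6 119.8] rect [627.   57.8] [16.2 17.9] 6.5 bb [619.  49. 111.] [636.  67. 129.]
strip 761 mean [577.2 173.9  12.7] rect [544.  142.7] [192.7 142.1] 3.0 bb [444.  77.   7.] [643. 218.  17.]
tin 487 mean [494.3 -66.2  85.5] rect [491.1 -69.9] [109.9 106.8] 60.7 bb [ 438. -125.   81.] [546. -14.  91.]
hub 47 mean [ 496.6 -348.6   50.5] rect [ 496.1 -349.8] [42.8 30.8] 75.8 bb [ 481. -369.   45.] [ 514. -327.   56.]
knob 23 mean [ 576.8 -361.4   61.1] rect [ 575.8 -361.9] [18.9 18.4] 32.9 bb [ 565. -374.   56.] [ 586. -352.   67.]
crarm 64 mean [ 552.8 -356.8   11. ] rect [ 555.  -357.9] [28.  65.9] 89.7 bb [ 522. -372.    6.] [ 588. -344.   15.]
```

>>> step_arm --plan '[{"az": 0.1174,"gripper": 1},{"az": 0.1174,"gripper": 1},{"az": 0.1174,"gripper": 1},{"az": 0.1174,"gripper": 1},{"az": 0.1174,"gripper": 1},{"az": 0.1174,"gripper": 1},{"az": 0.1176,"gripper": 1},{"dy": 0.176,"gripper": 1},{"dy": 0.176,"gripper": 1},{"dy": 0.176,"gripper": 1},{"dy": 0.176,"gripper": 1},{"dy": 0.176,"gripper": 1},{"dy": 0.176,"gripper": 1},{"dx": -0.198,"gripper": 1},{"dx": -0.198,"gripper": 1},{"dx": -0.198,"gripper": 1},{"dx": -0.198,"gripper": 1},{"dx": -0.198,"gripper": 1},{"dx": -0.198,"gripper": 1}]'

```text
invalid input
```

>>> step_arm --plan '[{"dx": -0.198,"gripper": 1},{"dx": -0.198,"gripper": 1},{"dx": -0.198,"gripper": 1},{"dx": -0.198,"gripper": 1},{"dx": -0.198,"gripper": 1},{"dx": -0.198,"gripper": 1},{"gripper": 1},{"gripper": 1}]'

```text
invalid input
```

>>> step_arm --plan '[{"dx": 0,"dy": 0,"dz": 0,"ax": 0,"ay": 0,"az": 0.1174,"gripper": 1}]'

```text
clock: 0.22
eef_pos: [255.9, 597.1, 252.7]
tool_rot: [-3.14, -0.0, 2.548]
force: [0.0, -0.1, -0.5]
width: 85.3
gripper_force: 0.0
```

>>> step_arm --plan '[{"dx": 0,"dy": 0,"dz": 0,"ax": 0,"ay": 0,"az": 0.1174,"gripper": 1},{"dx": 0,"dy": 0,"dz": 0,"ax": 0,"ay": 0,"az": 0.1174,"gripper": 1},{"dx": 0,"dy": 0,"dz": 0,"ax": 0,"ay": 0,"az": 0.1174,"gripper": 1},{"dx": 0,"dy": 0,"dz": 0,"ax": 0,"ay": 0,"az": 0.1174,"gripper": 1},{"dx": 0,"dy": 0,"dz": 0,"ax": 0,"ay": 0,"az": 0.1174,"gripper": 1},{"dx": 0,"dy": 0,"dz": 0,"ax": 0,"ay": 0,"az": 0.1176,"gripper": 1},{"dx": 0,"dy": 0.176,"dz": 0,"ax": 0,"ay": 0,"az": 0,"gripper": 1},{"dx": 0,"dy": 0.176,"dz": 0,"ax": 0,"ay": 0,"az": 0,"gripper": 1},{"dx": 0,"dy": 0.176,"dz": 0,"ax": 0,"ay": 0,"az": 0,"gripper": 1},{"dx": 0,"dy": 0.176,"dz": 0,"ax": 0,"ay": 0,"az": 0,"gripper": 1},{"dx": 0,"dy": 0.176,"dz": 0,"ax": 0,"ay": 0,"az": 0,"gripper": 1},{"dx": 0,"dy": 0.176,"dz": 0,"ax": 0,"ay": 0,"az": 0,"gripper": 1},{"dx": -0.198,"dy": 0,"dz": 0,"ax": 0,"ay": 0,"az": 0,"gripper": 1},{"dx": -0.198,"dy": 0,"dz": 0,"ax": 0,"ay": 0,"az": 0,"gripper": 1},{"dx": -0.198,"dy": 0,"dz": 0,"ax": 0,"ay": 0,"az": 0,"gripper": 1},{"dx": -0.198,"dy": 0,"dz": 0,"ax": 0,"ay": 0,"az": 0,"gripper": 1}]'

```text
clock: 2.22
eef_pos: [540.0, 320.1, 252.8]
tool_rot: [-3.141, 0.001, 1.446]
force: [0.5, -0.2, 0.6]
width: 85.1
gripper_force: 0.0
```

>>> step_arm --plan '[{"dx": -0.198,"dy": 0,"dz": 0,"ax": 0,"ay": 0,"az": 0,"gripper": 1},{"dx": -0.198,"dy": 0,"dz": 0,"ax": 0,"ay": 0,"az": 0,"gripper": 1},{"dx": -0.198,"dy": 0,"dz": 0,"ax": 0,"ay": 0,"az": 0,"gripper": 1},{"dx": -0.198,"dy": 0,"dz": 0,"ax": 0,"ay": 0,"az": 0,"gripper": 1},{"dx": -0.198,"dy": 0,"dz": 0,"ax": 0,"ay": 0,"az": 0,"gripper": 1},{"dx": -0.198,"dy": 0,"dz": 0,"ax": 0,"ay": 0,"az": 0,"gripper": 1},{"dx": -0.198,"dy": 0,"dz": 0,"ax": 0,"ay": 0,"az": 0,"gripper": 1},{"dx": -0.198,"dy": 0,"dz": 0,"ax": 0,"ay": 0,"az": 0,"gripper": 1},{"dx": 0,"dy": 0,"dz": 0,"ax": 0,"ay": 0,"az": 0,"gripper": 1}]'

```text
clock: 3.35
eef_pos: [479.6, -155.3, 253.5]
tool_rot: [3.141, 0.003, 1.436]
force: [0.0, 0.6, 0.4]
width: 85.4
gripper_force: 0.0
```

>>> step_arm --plan '[{"dx": 0,"dy": 0,"dz": 0.17,"ax": 0,"ay": 0,"az": 0,"gripper": 1},{"dx": 0,"dy": 0,"dz": 0.17,"ax": 0,"ay": 0,"az": 0,"gripper": 1},{"dx": 0,"dy": 0,"dz": 0.17,"ax": 0,"ay": 0,"az": 0,"gripper": 1},{"dx": 0,"dy": 0,"dz": 0.17,"ax": 0,"ay": 0,"az": 0,"gripper": 1},{"dx": 0.04,"dy": 0,"dz": 0,"ax": 0,"ay": 0,"az": 0,"gripper": 1},{"dx": 0.04,"dy": 0,"dz": 0,"ax": 0,"ay": 0,"az": 0,"gripper": 1},{"dx": 0.02,"dy": 0,"dz": 0,"ax": 0,"ay": 0,"az": 0,"gripper": 1},{"dx": 0.02,"dy": 0,"dz": 0,"ax": 0,"ay": 0,"az": 0,"gripper": 1},{"dx": 0.02,"dy": 0,"dz": 0,"ax": 0,"ay": 0,"az": 0,"gripper": 1},{"dx": 0.02,"dy": 0,"dz": 0,"ax": 0,"ay": 0,"az": 0,"gripper": 1},{"dx": 0.03,"dy": 0,"dz": 0,"ax": 0,"ay": 0,"az": 0,"gripper": 1},{"dx": 0.03,"dy": 0,"dz": 0,"ax": 0,"ay": 0,"az": 0,"gripper": 1}]'

```text
clock: 4.85
eef_pos: [490.9, -87.2, 51.2]
tool_rot: [3.136, 0.004, 1.442]
force: [-0.9, -7.6, 5.4]
width: 85.4
gripper_force: 4.2
```

```bash
cat > look.py <<'E'
from m import *
import sys
def look(n,**kw):
    d=get(n);W=cloud(d)
    for nm,b in kw.items():
        for q in clusters(W,*b): print(n,nm,len(q),"mean",q.mean(0).round(1),"rect",*rect(q),"bb",q.min(0).round(),q.max(0).round())
    return d
E
python3 - <<'E'
from look import *
d=look("scene",tin=(420,580,-140,200,79,89.5));s=ctrl.read_state();print(s["eef_pos"],s["force"])
cv2.imwrite("pics/p1.png",cv2.resize(d["color"][80:280,180:380,::-1],None,fx=3,fy=3))
E
```

```text
scene tin 545 mean [497.7 -38.4  85.2] rect [490.3 -41.4] [113.3 124.7] 82.1 bb [422. -98.  79.] [550.  14.  89.]
[491.13171413 -85.49123262  51.14046516] [-0.44438309 -6.06483013  6.32900828]
```

View pics/p1.png

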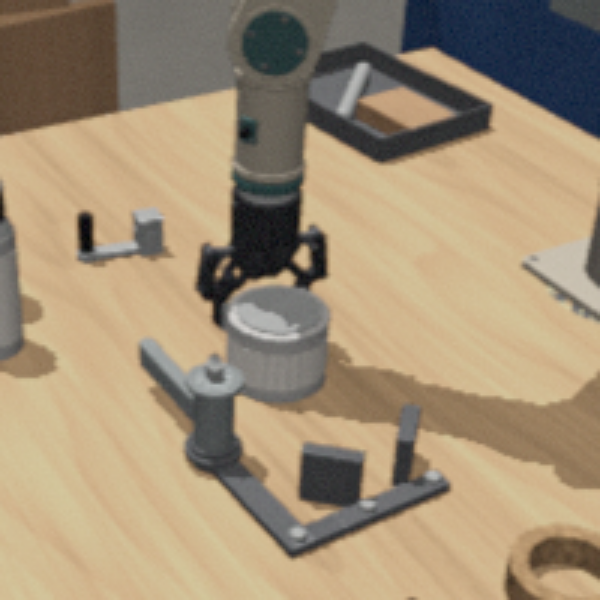

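The fingers straddle the tin from behind, with the tin upright at crop (278,340). Continuing the push.

>>> step_arm --plan '[{"dx": 0.03,"dy": 0,"dz": 0,"ax": 0,"ay": 0,"az": 0,"gripper": 1},{"dx": 0.03,"dy": 0,"dz": 0,"ax": 0,"ay": 0,"az": 0,"gripper": 1},{"dx": 0.03,"dy": 0,"dz": 0,"ax": 0,"ay": 0,"az": 0,"gripper": 1},{"dx": 0.03,"dy": 0,"dz": 0,"ax": 0,"ay": 0,"az": 0,"gripper": 1},{"dx": 0.03,"dy": 0,"dz": 0,"ax": 0,"ay": 0,"az": 0,"gripper": 1},{"dx": 0.03,"dy": 0,"dz": 0,"ax": 0,"ay": 0,"az": 0,"gripper": 1},{"dx": 0.03,"dy": 0,"dz": 0,"ax": 0,"ay": 0,"az": 0,"gripper": 1},{"dx": 0.03,"dy": 0,"dz": 0,"ax": 0,"ay": 0,"az": 0,"gripper": 1},{"dx": 0.03,"dy": 0,"dz": 0,"ax": 0,"ay": 0,"az": 0,"gripper": 1},{"dx": 0.03,"dy": 0,"dz": 0,"ax": 0,"ay": 0,"az": 0,"gripper": 1},{"dx": 0.03,"dy": 0,"dz": 0,"ax": 0,"ay": 0,"az": 0,"gripper": 1},{"dx": 0.03,"dy": 0,"dz": 0,"ax": 0,"ay": 0,"az": 0,"gripper": 1},{"dx": 0.03,"dy": 0,"dz": 0,"ax": 0,"ay": 0,"az": 0,"gripper": 1},{"dx": 0.03,"dy": 0,"dz": 0,"ax": 0,"ay": 0,"az": 0,"gripper": 1},{"dx": 0.03,"dy": 0,"dz": 0,"ax": 0,"ay": 0,"az": 0,"gripper": 1},{"dx": 0,"dy": 0,"dz": 0,"ax": 0,"ay": 0,"az": 0,"gripper": 1}]'

```text
clock: 6.9
eef_pos: [507.7, 48.6, 51.1]
tool_rot: [3.137, 0.001, 1.444]
force: [-0.4, -5.0, 5.8]
width: 85.3
gripper_force: 3.7
```

Run:
```python
from look import *
d=look("scene",tin=(440,600,25,200,82,89))
d=look("top",tin=(440,600,25,200,82,89));s=ctrl.read_state();print(s["eef_pos"],s["force"],s["tool_rot"])
```

```text
scene tin 601 mean [514.6  97.5  85.4] rect [511.6  93.9] [108.  109.4] 7.1 bb [457.  40.  82.] [566. 149.  89.]
top tin 43 mean [532.5 133.5  83.9] rect [533.4 134. ] [14.  53.6] 60.0 bb [508. 118.  82.] [555. 147.  88.]
[507.7038375   48.53550048  51.06381364] [ 0.41820569 -4.25806928  5.16210637] [3.13743456e+00 1.23290646e-03 1.44369167e+00]
```

>>> step_arm --plan '[{"dx": 0.012,"dy": 0,"dz": 0,"ax": 0,"ay": 0,"az": 0,"gripper": 1},{"dx": 0.012,"dy": 0,"dz": 0,"ax": 0,"ay": 0,"az": 0,"gripper": 1},{"dx": 0.012,"dy": 0,"dz": 0,"ax": 0,"ay": 0,"az": 0,"gripper": 1},{"dx": 0.012,"dy": 0,"dz": 0,"ax": 0,"ay": 0,"az": 0,"gripper": 1},{"dx": 0.012,"dy": 0,"dz": 0,"ax": 0,"ay": 0,"az": 0,"gripper": 1},{"dx": 0,"dy": 0,"dz": 0,"ax": 0,"ay": 0,"az": 0,"gripper": 1}]'

```text
clock: 7.75
eef_pos: [509.7, 65.3, 51.1]
tool_rot: [3.138, 0.002, 1.443]
force: [-1.0, -7.0, 5.9]
width: 85.7
gripper_force: 4.5
```

>>> step_arm --plan '[{"dx": 0.005,"dy": 0,"dz": 0,"ax": 0,"ay": 0,"az": 0,"gripper": 1},{"dx": 0.005,"dy": 0,"dz": 0,"ax": 0,"ay": 0,"az": 0,"gripper": 1}]'

```text
clock: 8.0
eef_pos: [510.0, 67.5, 51.1]
tool_rot: [3.138, 0.003, 1.442]
force: [-2.0, -8.0, 5.9]
width: 85.8
gripper_force: 5.0
```

>>> step_arm --plan '[{"dx": 0.006,"dy": 0,"dz": 0,"ax": 0,"ay": 0,"az": 0,"gripper": 1},{"dx": 0.005,"dy": 0,"dz": 0,"ax": 0,"ay": 0,"az": 0,"gripper": 1}]'

```text
clock: 8.25
eef_pos: [510.3, 69.5, 51.1]
tool_rot: [3.137, 0.005, 1.442]
force: [-1.7, -14.3, 7.6]
width: 85.4
gripper_force: 6.6
```

>>> step_arm --plan '[{"dx": 0.004,"dy": 0,"dz": 0,"ax": 0,"ay": 0,"az": 0,"gripper": 1},{"dx": 0.003,"dy": 0,"dz": 0,"ax": 0,"ay": 0,"az": 0,"gripper": 1}]'

```text
clock: 8.5
eef_pos: [510.3, 69.6, 51.1]
tool_rot: [3.138, 0.007, 1.44]
force: [-3.5, -16.9, 8.1]
width: 85.6
gripper_force: 7.7
```

>>> step_arm --plan '[{"dx": 0.006,"dy": 0,"dz": 0,"ax": 0,"ay": 0,"az": 0,"gripper": 1},{"dx": 0.006,"dy": 0,"dz": 0,"ax": 0,"ay": 0,"az": 0,"gripper": 1},{"dx": 0,"dy": 0,"dz": 0,"ax": 0,"ay": 0,"az": 0,"gripper": 1}]'

```text
clock: 8.88
eef_pos: [510.5, 70.1, 51.2]
tool_rot: [3.137, 0.01, 1.439]
force: [-3.3, -22.0, 8.8]
width: 85.6
gripper_force: 10.8
```

Run:
```python
from look import *
d=look("scene",tin=(440,600,50,200,82,89));s=ctrl.read_state();print(s["eef_pos"],s["force"],s["tool_rot"])
```

```text
scene tin 630 mean [516.6 117.9  85.5] rect [515.7 116.5] [110.  110.5] 76.7 bb [453.  61.  82.] [569. 170.  89.]
[510.54519696  70.0681673   51.1855508 ] [ -2.75686289 -22.62973134   8.91530978] [3.13699938 0.01036959 1.43893176]
```

Force build-up with no more travel, and the measured centre (515.7,116.5) against the spot (515,116), show the tin is home. Backing off and going to the crank.

>>> step_arm --plan '[{"dx": -0.02,"dy": 0,"dz": 0,"ax": 0,"ay": 0,"az": 0,"gripper": 1},{"dx": -0.05,"dy": 0,"dz": 0,"ax": 0,"ay": 0,"az": 0,"gripper": 1},{"dx": -0.1,"dy": 0,"dz": 0,"ax": 0,"ay": 0,"az": 0,"gripper": 1},{"dx": -0.15,"dy": 0,"dz": 0,"ax": 0,"ay": 0,"az": 0,"gripper": 1},{"dx": -0.15,"dy": 0,"dz": -0.1,"ax": 0,"ay": 0,"az": 0,"gripper": 1},{"dx": -0.15,"dy": 0,"dz": -0.1,"ax": 0,"ay": 0,"az": 0,"gripper": 1},{"dx": -0.15,"dy": 0,"dz": -0.1,"ax": 0,"ay": 0,"az": 0,"gripper": 1},{"dx": -0.15,"dy": 0,"dz": -0.1,"ax": 0,"ay": 0,"az": 0,"gripper": 1},{"dx": -0.15,"dy": 0,"dz": 0,"ax": 0,"ay": 0,"az": 0,"gripper": 1},{"dx": -0.15,"dy": 0,"dz": 0,"ax": 0,"ay": 0,"az": 0,"gripper": 1},{"dx": 0,"dy": 0,"dz": 0,"ax": 0,"ay": 0,"az": -0.1086,"gripper": 1},{"dx": 0,"dy": 0,"dz": 0,"ax": 0,"ay": 0,"az": -0.1086,"gripper": 1},{"dx": 0,"dy": 0,"dz": 0,"ax": 0,"ay": 0,"az": -0.1086,"gripper": 1},{"dx": 0,"dy": 0,"dz": 0,"ax": 0,"ay": 0,"az": -0.1086,"gripper": 1},{"dx": 0,"dy": 0,"dz": 0,"ax": 0,"ay": 0,"az": -0.1086,"gripper": 1},{"dx": 0,"dy": 0,"dz": 0,"ax": 0,"ay": 0,"az": -0.1086,"gripper": 1},{"dx": 0,"dy": 0,"dz": 0,"ax": 0,"ay": 0,"az": -0.1086,"gripper": 1},{"dx": 0,"dy": 0,"dz": 0,"ax": 0,"ay": 0,"az": -0.1086,"gripper": 1},{"dx": 0,"dy": 0,"dz": 0,"ax": 0,"ay": 0,"az": -0.1086,"gripper": 1},{"dx": 0,"dy": 0,"dz": 0,"ax": 0,"ay": 0,"az": 0,"gripper": 1}]'

```text
clock: 11.42
eef_pos: [464.1, -283.1, 169.7]
tool_rot: [3.141, 0.0, 2.979]
force: [0.7, 0.8, 0.0]
width: 85.6
gripper_force: 0.0
```

```bash
cat > go.py <<'E'
import sys
from h import *
def go(x,y,z=None,yaw=None):
    """shift (controller units) from the measured pose to a world target, tool down; turn in deg"""
    s=ctrl.read_state();p=s["eef_pos"];w=s["tool_rot"][2]
    X=np.array([np.cos(w),np.sin(w)]);Y=np.array([np.sin(w),-np.cos(w)]);d=np.array([x,y])-p[:2]
    print("pose",p.round(1),s["tool_rot"].round(3),"q",s["qpos"].round(2),"F",s["force"].round(1),"T",s["torque"].round(2),"w",round(s["width"],1))
    print("dx %.4f dy %.4f dz %s | az %s"%(d@X/300,d@Y/300,None if z is None else round((p[2]-z)/300,4),None if yaw is None else round(((np.degrees(w)-yaw+180)%360-180)/90,4)))
E
python3 - <<'E'
from go import *
from look import look
go(496.2,-350.2,80,170.5)
d=look("scene",tin=(440,600,50,200,82,89),hub=(460,545,-400,-310,45,56),knob=(545,600,-400,-320,56,70))
d=look("top",tin=(440,600,50,200,82,89),arm=(560,700,-130,28,56,66))
E
```

```text
pose [ 464.1 -283.1  169.7] [3.141 0.    2.979] q [ 0.57  0.59 -0.11  1.9   0.1   0.66  1.8 ] F [0.7 0.8 0. ] T [-0.02 -0.02  0.  ] w 85.6
dx -0.1417 dy -0.2033 dz 0.299 | az 0.0022
scene tin 609 mean [517.  118.6  85.5] rect [514.1 115.1] [109.5 108.3] 52.2 bb [459.  61.  82.] [569. 170.  89.]
scene hub 50 mean [ 497.4 -347.2   50.5] rect [ 496.8 -348.1] [39.6 33.6] 63.4 bb [ 480. -366.   45.] [ 514. -323.   56.]
scene knob 22 mean [ 575.5 -361.6   61.8] rect [ 575.1 -361.7] [19.8 20.2] 15.5 bb [ 566. -373.   56.] [ 586. -351.   67.]
top tin 520 mean [513.2 112.1  84.8] rect [512.1 114.3] [101.8 102. ] 39.4 bb [460.  61.  82.] [568. 169.  89.]
top arm 157 mean [628.7 -32.1  59.2] rect [628.2 -33.7] [ 18.9 117.5] 1.9 bb [619. -92.  56.] [639.  25.  66.]
```

>>> step_arm --plan '[{"dx": -0.071,"dy": -0.1017,"dz": 0,"ax": 0,"ay": 0,"az": 0,"gripper": 1},{"dx": -0.071,"dy": -0.1017,"dz": 0,"ax": 0,"ay": 0,"az": 0,"gripper": 1},{"dx": 0,"dy": 0,"dz": 0.11,"ax": 0,"ay": 0,"az": 0,"gripper": 1},{"dx": 0,"dy": 0,"dz": 0.11,"ax": 0,"ay": 0,"az": 0,"gripper": 1},{"dx": 0,"dy": 0,"dz": 0.11,"ax": 0,"ay": 0,"az": 0,"gripper": 1},{"dx": 0,"dy": 0,"dz": 0.08,"ax": 0,"ay": 0,"az": 0,"gripper": 1},{"dx": 0,"dy": 0,"dz": 0.036,"ax": 0,"ay": 0,"az": 0,"gripper": 1},{"dx": 0,"dy": 0,"dz": 0,"ax": 0,"ay": 0,"az": 0,"gripper": 1}]'

```text
clock: 12.52
eef_pos: [496.5, -350.0, 35.2]
tool_rot: [3.141, -0.001, 2.98]
force: [-0.1, 0.0, -0.2]
width: 85.5
gripper_force: 0.0
```

Run:
```python
from go import *
go(496.2,-350,36,170.5)
d=get("scene");cv2.imwrite("pics/p2.png",cv2.resize(d["color"][60:210,140:300,::-1],None,fx=3.5,fy=3.5))
```

```text
pose [ 496.5 -350.    35.2] [ 3.141e+00 -1.000e-03  2.980e+00] q [ 0.62  0.86 -0.09  1.78  0.14  0.5   1.85] F [-0.1  0.  -0.2] T [ 0.03 -0.02  0.07] w 85.5
dx 0.0010 dy -0.0001 dz -0.0028 | az 0.0029
```

View pics/p2.png

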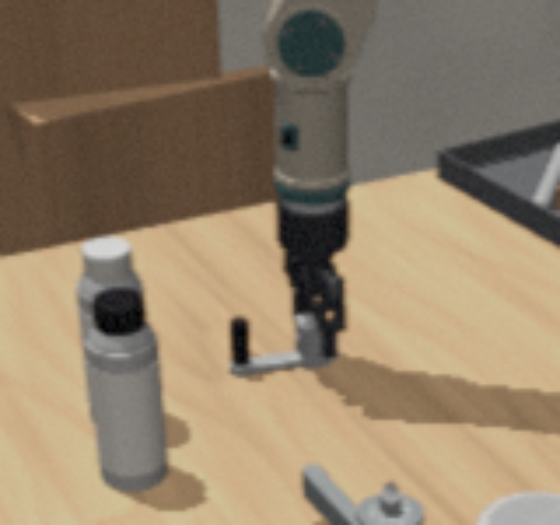

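The fingers straddle the hub at crop (317,340), with the knob clear at (240,345). Closing and lifting.

>>> step_arm --plan '[{"dx": 0,"dy": 0,"dz": 0,"ax": 0,"ay": 0,"az": 0,"gripper": 0},{"dx": 0,"dy": 0,"dz": 0,"ax": 0,"ay": 0,"az": 0,"gripper": 0},{"dx": 0,"dy": 0,"dz": 0,"ax": 0,"ay": 0,"az": 0,"gripper": 0},{"dx": 0,"dy": 0,"dz": 0,"ax": 0,"ay": 0,"az": 0,"gripper": 0},{"dx": 0,"dy": 0,"dz": 0,"ax": 0,"ay": 0,"az": 0,"gripper": 0},{"dx": 0,"dy": 0,"dz": 0,"ax": 0,"ay": 0,"az": 0,"gripper": 0},{"dx": 0,"dy": 0,"dz": 0,"ax": 0,"ay": 0,"az": 0,"gripper": 0},{"dx": 0,"dy": 0,"dz": 0,"ax": 0,"ay": 0,"az": 0,"gripper": 0}]'

```text
clock: 13.58
eef_pos: [497.0, -350.8, 36.3]
tool_rot: [-3.141, 0.001, 2.981]
force: [-0.4, -0.3, 6.5]
width: 31.2
gripper_force: 60.0
```

>>> step_arm --plan '[{"dx": 0,"dy": 0,"dz": -0.04,"ax": 0,"ay": 0,"az": 0,"gripper": 0},{"dx": 0,"dy": 0,"dz": -0.08,"ax": 0,"ay": 0,"az": 0,"gripper": 0},{"dx": 0,"dy": 0,"dz": -0.12,"ax": 0,"ay": 0,"az": 0,"gripper": 0},{"dx": 0,"dy": 0,"dz": -0.12,"ax": 0,"ay": 0,"az": 0,"gripper": 0},{"dx": 0,"dy": 0,"dz": -0.12,"ax": 0,"ay": 0,"az": 0,"gripper": 0},{"dx": 0,"dy": 0,"dz": -0.06,"ax": 0,"ay": 0,"az": 0,"gripper": 0},{"dx": 0,"dy": 0,"dz": 0,"ax": 0,"ay": 0,"az": 0,"gripper": 0}]'

```text
clock: 14.45
eef_pos: [497.2, -350.6, 199.0]
tool_rot: [-3.141, 0.003, 2.981]
force: [0.3, -0.2, -3.0]
width: 31.4
gripper_force: 59.4
```

Run:
```python
from go import *
from look import look
go(627,0,190,181.3)
b=dict(hub=(460,545,-400,-310,185,230),knob=(545,600,-400,-320,210,230),arm=(515,600,-400,-310,160,175))
d=look("top",**b); d=look("scene",**b)
```

```text
pose [ 497.2 -350.6  199. ] [-3.141e+00  3.000e-03  2.981e+00] q [ 0.65  0.63 -0.12  1.7   0.1   0.82  1.89] F [ 0.3 -0.2 -3. ] T [ 0.02  0.04 -0.02] w 31.4
dx -0.2401 dy 1.2227 dz 0.0302 | az -0.1167
top hub 19 mean [ 488.  -328.8  209.6] rect [ 485.8 -333.2] [35.5  6.2] 62.4 bb [ 480. -350.  189.] [ 496. -317.  230.]
top knob 50 mean [ 574.4 -362.3  222.7] rect [ 574.8 -362.4] [19.1 19.4] 87.5 bb [ 565. -372.  210.] [ 585. -353.  228.]
top arm 112 mean [ 550.5 -356.3  170.7] rect [ 554.4 -359.5] [22.7 67.2] 81.5 bb [ 522. -372.  164.] [ 588. -343.  175.]
scene hub 119 mean [ 503.7 -340.2  206.2] rect [ 505.  -352.6] [30.  75.6] 11.7 bb [ 485. -393.  185.] [ 516. -315.  230.]
scene knob 32 mean [ 577.3 -360.9  219.7] rect [ 575.6 -361.8] [15.7 22.8] 25.1 bb [ 567. -372.  210.] [ 585. -349.  227.]
scene arm 84 mean [ 551.5 -353.7  170.3] rect [ 551.6 -356.9] [25.6 74.6] 82.7 bb [ 516. -370.  163.] [ 589. -341.  175.]
```

>>> step_arm --plan '[{"dx": 0,"dy": 0,"dz": 0,"ax": 0,"ay": 0,"az": -0.0583,"gripper": 0},{"dx": 0,"dy": 0,"dz": 0,"ax": 0,"ay": 0,"az": -0.0583,"gripper": 0},{"dx": -0.03,"dy": 0.08,"dz": 0,"ax": 0,"ay": 0,"az": 0,"gripper": 0},{"dx": -0.0585,"dy": 0.168,"dz": 0,"ax": 0,"ay": 0,"az": 0,"gripper": 0},{"dx": -0.0585,"dy": 0.168,"dz": 0,"ax": 0,"ay": 0,"az": 0,"gripper": 0},{"dx": -0.0585,"dy": 0.168,"dz": 0,"ax": 0,"ay": 0,"az": 0,"gripper": 0},{"dx": -0.0585,"dy": 0.168,"dz": 0,"ax": 0,"ay": 0,"az": 0,"gripper": 0},{"dx": -0.0585,"dy": 0.168,"dz": 0,"ax": 0,"ay": 0,"az": 0,"gripper": 0},{"dx": -0.0585,"dy": 0.168,"dz": 0,"ax": 0,"ay": 0,"az": 0,"gripper": 0},{"dx": -0.0585,"dy": 0.168,"dz": 0,"ax": 0,"ay": 0,"az": 0,"gripper": 0},{"dx": -0.0282,"dy": 0.089,"dz": 0,"ax": 0,"ay": 0,"az": 0,"gripper": 0},{"dx": 0,"dy": 0,"dz": 0,"ax": 0,"ay": 0,"az": 0,"gripper": 0},{"dx": 0,"dy": 0,"dz": 0,"ax": 0,"ay": 0,"az": 0,"gripper": 0}]'

```text
clock: 16.18
eef_pos: [626.9, 54.8, 196.2]
tool_rot: [-3.14, -0.003, -3.12]
force: [-0.2, 0.7, -2.8]
width: 31.2
gripper_force: 59.7
```

Run:
```python
from go import *
from look import look
go(627.6,56.4,172,181.4)
b=dict(knob=(660,740,20,100,210,240),crarm=(640,740,20,100,155,177),arm=(560,700,-130,28,56,66))
d=look("top",**b); d=look("scene",**b)
```

```text
pose [626.9  54.8 196.2] [-3.14e+00 -3.00e-03 -3.12e+00] q [-0.04  0.66 -0.14  1.63  0.12  0.86  1.35] F [-0.2  0.7 -2.8] T [-0.06  0.04 -0.02] w 31.2
dx -0.0024 dy 0.0053 dz 0.0806 | az -0.0018
top arm 105 mean [628.9 -52.3  59.3] rect [628.2 -51.7] [18.7 81. ] 2.0 bb [618. -92.  56.] [638. -11.  65.]
scene knob 59 mean [708.4  59.4 219. ] rect [707.4  58.4] [18.1 19.9] 87.4 bb [698.  49. 210.] [717.  67. 226.]
scene crarm 194 mean [677.   59.1 169.5] rect [680.7  53.6] [31.8 80.3] 89.3 bb [640.  38. 160.] [721.  70. 177.]
scene arm 94 mean [631.5 -26.5  60.9] rect [629.6 -21.6] [20.  93.1] 1.0 bb [620. -68.  57.] [640.  25.  64.]
```

>>> step_arm --plan '[{"dx": -0.001,"dy": 0.004,"dz": 0.05,"ax": 0,"ay": 0,"az": 0,"gripper": 0},{"dx": 0,"dy": 0,"dz": 0.05,"ax": 0,"ay": 0,"az": 0,"gripper": 0},{"dx": 0,"dy": 0,"dz": 0.02,"ax": 0,"ay": 0,"az": 0,"gripper": 0},{"dx": 0,"dy": 0,"dz": 0.015,"ax": 0,"ay": 0,"az": 0,"gripper": 0},{"dx": 0,"dy": 0,"dz": 0.015,"ax": 0,"ay": 0,"az": 0,"gripper": 0},{"dx": 0,"dy": 0,"dz": 0,"ax": 0,"ay": 0,"az": 0,"gripper": 0}]'

```text
clock: 17.02
eef_pos: [628.2, 57.4, 152.4]
tool_rot: [-3.141, -0.0, -3.119]
force: [0.4, 0.5, -2.7]
width: 30.6
gripper_force: 59.8
```

>>> step_arm --plan '[{"dx": 0,"dy": 0,"dz": 0.012,"ax": 0,"ay": 0,"az": 0,"gripper": 0},{"dx": 0,"dy": 0,"dz": 0.012,"ax": 0,"ay": 0,"az": 0,"gripper": 0},{"dx": 0,"dy": 0,"dz": 0,"ax": 0,"ay": 0,"az": 0,"gripper": 0}]'

```text
clock: 17.4
eef_pos: [628.1, 57.0, 144.9]
tool_rot: [-3.141, -0.0, -3.119]
force: [0.0, -1.8, -4.1]
width: 31.4
gripper_force: 59.9
```

>>> step_arm --plan '[{"dx": 0,"dy": 0,"dz": 0.012,"ax": 0,"ay": 0,"az": 0,"gripper": 0},{"dx": 0,"dy": 0,"dz": 0.01,"ax": 0,"ay": 0,"az": 0,"gripper": 0},{"dx": 0,"dy": 0,"dz": 0,"ax": 0,"ay": 0,"az": 0,"gripper": 0}]'

```text
clock: 17.77
eef_pos: [628.1, 57.0, 138.2]
tool_rot: [-3.141, -0.0, -3.119]
force: [1.8, -3.4, -3.3]
width: 31.2
gripper_force: 59.9
```

>>> step_arm --plan '[{"dx": 0,"dy": -0.002,"dz": 0.004,"ax": 0,"ay": 0,"az": 0,"gripper": 0},{"dx": 0,"dy": 0,"dz": 0.004,"ax": 0,"ay": 0,"az": 0,"gripper": 0},{"dx": 0,"dy": 0,"dz": 0,"ax": 0,"ay": 0,"az": 0,"gripper": 0}]'

```text
clock: 18.15
eef_pos: [628.2, 56.9, 136.3]
tool_rot: [3.141, 0.0, -3.119]
force: [-0.4, -2.7, -1.4]
width: 31.5
gripper_force: 60.1
```

>>> step_arm --plan '[{"dx": 0,"dy": 0,"dz": 0,"ax": 0,"ay": 0,"az": 0.06,"gripper": 0},{"dx": 0,"dy": 0,"dz": 0,"ax": 0,"ay": 0,"az": 0.06,"gripper": 0},{"dx": 0,"dy": 0,"dz": 0,"ax": 0,"ay": 0,"az": 0.06,"gripper": 0},{"dx": 0,"dy": 0,"dz": 0,"ax": 0,"ay": 0,"az": 0.06,"gripper": 0},{"dx": 0,"dy": 0,"dz": 0,"ax": 0,"ay": 0,"az": 0.06,"gripper": 0}]'

```text
clock: 18.77
eef_pos: [627.9, 56.1, 136.3]
tool_rot: [-3.14, 0.0, 2.691]
force: [0.1, -4.5, -0.8]
width: 31.1
gripper_force: 59.1
```

Run:
```python
from go import *
from look import look
go(628,56.9)
d=look("scene",arm=(480,700,-150,28,56,66))
```

```text
pose [627.9  56.1 136.3] [-3.14   0.     2.691] q [-0.13  0.74 -0.    1.68  0.    0.73  0.98] F [ 0.1 -4.5 -0.8] T [-0.85  0.21  0.49] w 31.1
dx 0.0009 dy 0.0024 dz None | az None
scene arm 61 mean [618.  -63.6  60.8] rect [617.4 -63.7] [59.1 20.8] 83.3 bb [606. -93.  57.] [628. -34.  65.]
```

>>> step_arm --plan '[{"dx": 0,"dy": 0,"dz": 0,"ax": 0,"ay": 0,"az": 0.075,"gripper": 0},{"dx": 0,"dy": 0,"dz": 0,"ax": 0,"ay": 0,"az": 0.075,"gripper": 0},{"dx": 0,"dy": 0,"dz": 0,"ax": 0,"ay": 0,"az": 0.075,"gripper": 0},{"dx": 0,"dy": 0,"dz": 0,"ax": 0,"ay": 0,"az": 0.075,"gripper": 0},{"dx": 0,"dy": 0,"dz": 0,"ax": 0,"ay": 0,"az": 0.075,"gripper": 0},{"dx": 0,"dy": 0,"dz": 0,"ax": 0,"ay": 0,"az": 0.075,"gripper": 0},{"dx": 0,"dy": 0,"dz": 0,"ax": 0,"ay": 0,"az": 0.075,"gripper": 0},{"dx": 0,"dy": 0,"dz": 0,"ax": 0,"ay": 0,"az": 0.075,"gripper": 0},{"dx": 0,"dy": 0,"dz": 0,"ax": 0,"ay": 0,"az": 0.075,"gripper": 0}]'

```text
clock: 19.95
eef_pos: [628.9, 56.8, 136.3]
tool_rot: [3.14, 0.001, 1.632]
force: [1.3, -3.3, -2.4]
width: 31.4
gripper_force: 59.4
```

Run:
```python
from go import *
from look import look
go(628,56.9)
d=look("scene",arm=(460,620,-110,58,52,66),tin=(440,600,50,200,82,89))
d=look("top",arm=(460,620,-110,58,54,66),tin=(440,600,50,200,82,89))
cv2.imwrite("pics/p3.png",cv2.resize(get("scene")["color"][80:280,180:380,::-1],None,fx=3,fy=3))
```

```text
pose [628.9  56.8 136.3] [3.140e+00 1.000e-03 1.632e+00] q [-0.31  0.76  0.29  1.68 -0.3   0.74  0.19] F [ 1.3 -3.3 -2.4] T [-0.74 -0.27  0.53] w 31.4
dx 0.0005 dy -0.0031 dz None | az None
scene arm 153 mean [543.9  19.9  59.9] rect [550.2  19.5] [126.8  21.2] 26.3 bb [493. -11.  52.] [602.  57.  65.]
scene tin 614 mean [517.3 118.2  85.6] rect [514.7 115. ] [107.6 107. ] 39.0 bb [462.  60.  82.] [570. 170.  89.]
top arm 172 mean [541.8  16.8  59.1] rect [545.3  18.8] [116.2  17.8] 23.8 bb [491.  -8.  54.] [602.  39.  66.]
```

View pics/p3.png

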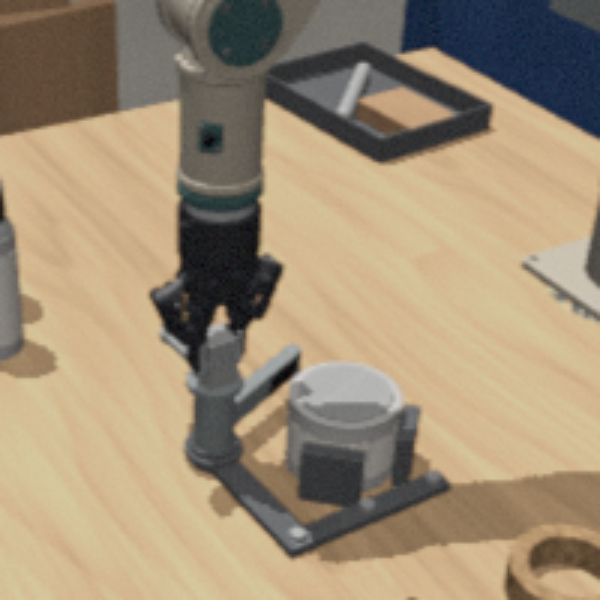

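The clamp arm (crop (270,380)) is about 22° short of the tin. The crank is seated on the shoulder and the tin is still home.

>>> step_arm --plan '[{"dx": 0,"dy": 0,"dz": 0,"ax": 0,"ay": 0,"az": 0.06,"gripper": 0},{"dx": 0,"dy": 0,"dz": 0,"ax": 0,"ay": 0,"az": 0.06,"gripper": 0},{"dx": 0,"dy": 0,"dz": 0,"ax": 0,"ay": 0,"az": 0.06,"gripper": 0},{"dx": 0,"dy": 0,"dz": 0,"ax": 0,"ay": 0,"az": 0.02,"gripper": 0}]'

```text
clock: 20.6
eef_pos: [629.3, 56.8, 136.4]
tool_rot: [3.139, -0.0, 1.32]
force: [4.2, -3.0, -4.1]
width: 31.6
gripper_force: 59.7
```

```bash
cat > c.py <<'E'
from go import *
from look import look
go(628,56.9)
d=look("scene",arm=(460,600,-110,58,52,66),tin=(440,600,60,200,82,89))
d=look("top",arm=(460,600,-110,58,54,66))
E
python3 c.py
```

```text
pose [629.3  56.8 136.4] [ 3.139 -0.     1.32 ] q [-0.36  0.77  0.38  1.68 -0.39  0.76 -0.04] F [ 4.2 -3.  -4.1] T [-0.78 -0.84  0.45] w 31.6
dx -0.0007 dy -0.0043 dz None | az None
scene arm 108 mean [562.4  49.   59.9] rect [557.   47.6] [85.6 19.4] 8.6 bb [516.  32.  52.] [600.  58.  65.]
scene tin 611 mean [517.  119.   85.5] rect [515.1 116.5] [106.1 109.3] 63.2 bb [462.  63.  82.] [570. 171.  89.]
top arm 157 mean [533.1  43.7  59.1] rect [536.   44.7] [110.7  17.7] 7.1 bb [482.  31.  54.] [592.  55.  66.]
```

>>> step_arm --plan '[{"dx": 0,"dy": 0,"dz": 0,"ax": 0,"ay": 0,"az": 0.02,"gripper": 0},{"dx": 0,"dy": 0,"dz": 0,"ax": 0,"ay": 0,"az": 0.02,"gripper": 0},{"dx": 0,"dy": 0,"dz": 0,"ax": 0,"ay": 0,"az": 0,"gripper": 0}]'

```text
clock: 21.08
eef_pos: [629.4, 56.7, 136.4]
tool_rot: [3.139, -0.0, 1.258]
force: [4.4, -3.3, -3.7]
width: 31.7
gripper_force: 59.7
```

```bash
python3 c.py
```

```text
pose [629.4  56.7 136.4] [ 3.139 -0.     1.258] q [-0.37  0.78  0.4   1.68 -0.4   0.76 -0.09] F [ 4.4 -3.3 -3.7] T [-0.75 -0.92  0.42] w 31.7
dx -0.0009 dy -0.0045 dz None | az None
scene arm 66 mean [564.   50.9  60.4] rect [564.3  49.2] [64.6 17.8] 0.3 bb [532.  40.  52.] [597.  58.  64.]
scene tin 607 mean [517.3 118.2  85.5] rect [515.  114.9] [107.8 105.4] 58.0 bb [460.  61.  82.] [569. 170.  89.]
top arm 150 mean [530.6  48.6  58.7] rect [537.1  47.6] [ 16.2 116.7] 89.1 bb [479.  40.  54.] [595.  56.  66.]
```

>>> step_arm --plan '[{"dx": 0,"dy": 0,"dz": 0,"ax": 0,"ay": 0,"az": 0.015,"gripper": 0},{"dx": 0,"dy": 0,"dz": 0,"ax": 0,"ay": 0,"az": 0,"gripper": 0}]'

```text
clock: 21.42
eef_pos: [629.4, 56.7, 136.4]
tool_rot: [3.139, -0.0, 1.235]
force: [4.1, -4.0, -3.9]
width: 31.2
gripper_force: 59.6
```

```bash
python3 -c "
from go import *
go(628,56.9)"
```

```text
pose [629.4  56.7 136.4] [ 3.139 -0.     1.235] q [-0.37  0.78  0.4   1.68 -0.41  0.76 -0.11] F [ 4.1 -4.  -3.9] T [-0.75 -0.87  0.43] w 31.2
dx -0.0009 dy -0.0045 dz None | az None
```

>>> step_arm --plan '[{"dx": 0,"dy": 0,"dz": 0,"ax": 0,"ay": 0,"az": 0.015,"gripper": 0},{"dx": 0,"dy": 0,"dz": 0,"ax": 0,"ay": 0,"az": 0,"gripper": 0}]'

```text
clock: 21.68
eef_pos: [629.4, 56.7, 136.3]
tool_rot: [3.139, -0.0, 1.212]
force: [3.3, -3.1, -4.5]
width: 31.5
gripper_force: 59.5
```

```bash
python3 -c "
from go import *
go(628,56.9)"
```

```text
pose [629.4  56.7 136.3] [ 3.139 -0.     1.212] q [-0.38  0.78  0.41  1.68 -0.42  0.77 -0.13] F [ 3.3 -3.1 -4.5] T [-0.81 -0.87  0.52] w 31.5
dx -0.0011 dy -0.0046 dz None | az None
```

>>> step_arm --plan '[{"dx": 0,"dy": 0,"dz": 0,"ax": 0,"ay": 0,"az": 0.015,"gripper": 0},{"dx": 0,"dy": 0,"dz": 0,"ax": 0,"ay": 0,"az": 0,"gripper": 0}]'

```text
clock: 21.92
eef_pos: [629.5, 56.7, 136.4]
tool_rot: [3.139, -0.0, 1.188]
force: [3.6, -4.3, -4.2]
width: 31.3
gripper_force: 59.5
```

```bash
python3 c.py
```

```text
pose [629.5  56.7 136.4] [ 3.139 -0.     1.188] q [-0.38  0.78  0.42  1.68 -0.42  0.77 -0.15] F [ 3.6 -4.3 -4.2] T [-0.83 -0.9   0.71] w 31.3
dx -0.0013 dy -0.0047 dz None | az None
scene arm 56 mean [566.3  51.7  61.2] rect [565.5  50.2] [15.3 66.9] 89.4 bb [532.  43.  55.] [599.  58.  64.]
scene tin 616 mean [517.4 118.3  85.6] rect [515.8 116. ] [106.1 108.9] 35.3 bb [461.  62.  82.] [570. 169.  89.]
top arm 141 mean [532.7  49.9  58.9] rect [538.5  49.2] [ 13.1 119. ] 89.1 bb [479.  43.  54.] [598.  57.  65.]
```

>>> step_arm --plan '[{"dx": 0,"dy": 0,"dz": 0,"ax": 0,"ay": 0,"az": 0.015,"gripper": 0},{"dx": 0,"dy": 0,"dz": 0,"ax": 0,"ay": 0,"az": 0.015,"gripper": 0},{"dx": 0,"dy": 0,"dz": 0,"ax": 0,"ay": 0,"az": 0,"gripper": 0}]'

```text
clock: 22.4
eef_pos: [629.5, 56.7, 136.4]
tool_rot: [3.139, -0.0, 1.142]
force: [4.5, -4.5, -4.8]
width: 31.0
gripper_force: 59.5
```

```bash
python3 c.py
```

```text
pose [629.5  56.7 136.4] [ 3.139 -0.     1.142] q [-0.39  0.78  0.43  1.68 -0.43  0.77 -0.18] F [ 4.5 -4.5 -4.8] T [-0.82 -0.92  0.77] w 31.0
dx -0.0015 dy -0.0047 dz None | az None
scene arm 55 mean [567.9  50.9  60.7] rect [563.9  50.1] [67.8 15.4] 1.0 bb [530.  42.  58.] [598.  58.  64.]
scene tin 628 mean [517.4 119.1  85.5] rect [515.3 114.6] [108.4 109.4] 44.0 bb [460.  60.  82.] [571. 170.  89.]
top arm 145 mean [532.3  49.9  59.3] rect [538.7  49.2] [ 13.1 119.9] 89.1 bb [479.  43.  54.] [599.  57.  66.]
```

Torque rose from 0.43 to 0.77 Nm while the clamp arm stopped moving against the tin, so it is snug. Backing off inside the socket play and lifting.

>>> step_arm --plan '[{"dx": 0,"dy": 0,"dz": 0,"ax": 0,"ay": 0,"az": -0.05,"gripper": 0},{"dx": 0,"dy": 0,"dz": 0,"ax": 0,"ay": 0,"az": -0.05,"gripper": 0},{"dx": 0,"dy": 0,"dz": 0,"ax": 0,"ay": 0,"az": 0,"gripper": 0}]'

```text
clock: 22.88
eef_pos: [629.2, 56.7, 136.4]
tool_rot: [3.139, -0.001, 1.295]
force: [2.9, -3.4, -4.6]
width: 31.2
gripper_force: 60.3
```

```bash
python3 c.py
```

```text
pose [629.2  56.7 136.4] [ 3.139e+00 -1.000e-03  1.295e+00] q [-0.36  0.77  0.39  1.68 -0.39  0.76 -0.06] F [ 2.9 -3.4 -4.6] T [-0.67 -0.98  0.08] w 31.2
dx -0.0005 dy -0.0041 dz None | az None
scene arm 58 mean [567.9  51.1  60.8] rect [564.2  49.7] [71.4 16.7] 2.4 bb [529.  40.  57.] [600.  58.  65.]
scene tin 612 mean [517.8 118.6  85.5] rect [515.1 114.7] [109.7 107.6] 33.5 bb [459.  61.  82.] [570. 172.  89.]
top arm 135 mean [527.9  49.9  58.9] rect [535.1  49.3] [ 13.  112.5] 89.1 bb [479.  43.  54.] [591.  56.  66.]
```

>>> step_arm --plan '[{"dx": 0,"dy": 0,"dz": -0.01,"ax": 0,"ay": 0,"az": 0,"gripper": 0},{"dx": 0,"dy": 0,"dz": -0.02,"ax": 0,"ay": 0,"az": 0,"gripper": 0},{"dx": 0,"dy": 0,"dz": -0.03,"ax": 0,"ay": 0,"az": 0,"gripper": 0},{"dx": 0,"dy": 0,"dz": -0.04,"ax": 0,"ay": 0,"az": 0,"gripper": 0},{"dx": 0,"dy": 0,"dz": -0.08,"ax": 0,"ay": 0,"az": 0,"gripper": 0},{"dx": 0,"dy": 0,"dz": -0.08,"ax": 0,"ay": 0,"az": 0,"gripper": 0},{"dx": 0,"dy": 0,"dz": 0,"ax": 0,"ay": 0,"az": 0,"gripper": 0}]'

```text
clock: 23.85
eef_pos: [628.8, 57.9, 216.4]
tool_rot: [3.139, -0.003, 1.296]
force: [0.7, -0.2, -2.3]
width: 31.4
gripper_force: 63.2
```

Run:
```python
from go import *
from look import look
go(500,-170,60)
b=dict(arm=(460,600,-110,58,52,66),crarm=(560,720,-60,100,164,186),knob=(560,720,-60,100,214,245))
d=look("scene",tin=(440,600,60,200,82,89),**b)
look("top",tin=(440,600,60,200,82,89),**b)
cv2.imwrite("pics/p4.png",cv2.resize(d["color"][80:280,180:380,::-1],None,fx=3,fy=3))
```

```text
pose [628.8  57.9 216.4] [ 3.139e+00 -3.000e-03  1.296e+00] q [-0.39  0.68  0.44  1.62 -0.34  0.92 -0.11] F [ 0.7 -0.2 -2.3] T [ 0.05 -0.01 -0.01] w 31.4
dx -0.8478 dy -0.2067 dz 0.5213 | az None
scene tin 607 mean [517.4 119.3  85.5] rect [515.5 117.9] [107.5 108.2] 57.2 bb [460.  63.  82.] [569. 172.  89.]
scene arm 57 mean [566.   51.2  60.9] rect [565.4  50.4] [14.5 67.4] 89.3 bb [532.  43.  55.] [599.  58.  65.]
scene crarm 17 mean [632.6  69.8 183.9] rect [633.4  70.1] [12.8 33.2] 55.1 bb [616.  55. 181.] [646.  74. 186.]
scene knob 252 mean [629.7  64.  229.2] rect [626.5  57.1] [35.  89.1] 75.7 bb [586.  41. 214.] [673.  79. 245.]
top arm 136 mean [525.7  49.6  58.8] rect [533.9  49.3] [ 13.1 109.9] 89.1 bb [479.  43.  52.] [589.  57.  66.]
top crarm 19 mean [610.8  12.9 183.3] rect [610.1  12.3] [14.6 25.3] 42.6 bb [601.   3. 179.] [621.  27. 186.]
top knob 50 mean [601.3 -19.7 236.3] rect [602.3 -19.9] [21.  17.6] 0.7 bb [592. -29. 214.] [613. -11. 245.]
```

View pics/p4.png

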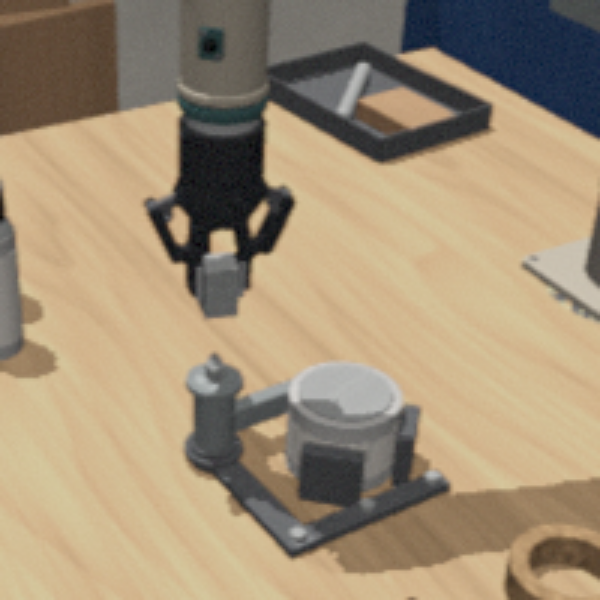

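The crank is off the shaft and held, at crop (220,285). The clamp arm bears on the tin behind it. Setting the crank down around (510,-150).

>>> step_arm --plan '[{"dx": -0.155,"dy": -0.0388,"dz": 0,"ax": 0,"ay": 0,"az": 0,"gripper": 0},{"dx": -0.155,"dy": -0.0388,"dz": 0,"ax": 0,"ay": 0,"az": 0,"gripper": 0},{"dx": -0.155,"dy": -0.0388,"dz": 0,"ax": 0,"ay": 0,"az": 0,"gripper": 0},{"dx": -0.155,"dy": -0.0388,"dz": 0,"ax": 0,"ay": 0,"az": 0,"gripper": 0},{"dx": -0.155,"dy": -0.0388,"dz": 0,"ax": 0,"ay": 0,"az": 0,"gripper": 0},{"dx": 0,"dy": 0,"dz": 0.14,"ax": 0,"ay": 0,"az": 0,"gripper": 0},{"dx": 0,"dy": 0,"dz": 0.14,"ax": 0,"ay": 0,"az": 0,"gripper": 0},{"dx": 0,"dy": 0,"dz": 0.14,"ax": 0,"ay": 0,"az": 0,"gripper": 0},{"dx": 0,"dy": 0,"dz": 0.1,"ax": 0,"ay": 0,"az": 0,"gripper": 0},{"dx": 0,"dy": 0,"dz": 0.05,"ax": 0,"ay": 0,"az": 0,"gripper": 0},{"dx": 0,"dy": 0,"dz": 0,"ax": 0,"ay": 0,"az": 0,"gripper": 0},{"dx": 0,"dy": 0,"dz": 0,"ax": 0,"ay": 0,"az": 0,"gripper": 0}]'

```text
clock: 25.45
eef_pos: [509.5, -151.2, 44.1]
tool_rot: [3.14, 0.0, 1.295]
force: [-0.1, -0.3, -2.2]
width: 31.5
gripper_force: 63.3
```

>>> step_arm --plan '[{"dx": 0,"dy": 0,"dz": 0.012,"ax": 0,"ay": 0,"az": 0,"gripper": 0},{"dx": 0,"dy": 0,"dz": 0.01,"ax": 0,"ay": 0,"az": 0,"gripper": 0},{"dx": 0,"dy": 0,"dz": 0,"ax": 0,"ay": 0,"az": 0,"gripper": 0}]'

```text
clock: 25.82
eef_pos: [508.8, -150.9, 36.8]
tool_rot: [3.142, -0.0, 1.295]
force: [-0.8, -0.2, -3.6]
width: 31.6
gripper_force: 63.3
```

>>> step_arm --plan '[{"dx": 0,"dy": 0,"dz": 0.003,"ax": 0,"ay": 0,"az": 0,"gripper": 0},{"dx": 0,"dy": 0,"dz": 0,"ax": 0,"ay": 0,"az": 0,"gripper": 0}]'

```text
clock: 26.08
eef_pos: [508.9, -151.0, 36.3]
tool_rot: [3.141, -0.0, 1.295]
force: [-0.9, 0.7, 3.3]
width: 31.4
gripper_force: 63.9
```

>>> step_arm --plan '[{"dx": 0,"dy": 0,"dz": 0,"ax": 0,"ay": 0,"az": 0,"gripper": 1},{"dx": 0,"dy": 0,"dz": 0,"ax": 0,"ay": 0,"az": 0,"gripper": 1},{"dx": 0,"dy": 0,"dz": 0,"ax": 0,"ay": 0,"az": 0,"gripper": 1},{"dx": 0,"dy": 0,"dz": 0,"ax": 0,"ay": 0,"az": 0,"gripper": 1},{"dx": 0,"dy": 0,"dz": 0,"ax": 0,"ay": 0,"az": 0,"gripper": 1},{"dx": 0,"dy": 0,"dz": 0,"ax": 0,"ay": 0,"az": 0,"gripper": 1},{"dx": 0,"dy": 0,"dz": -0.05,"ax": 0,"ay": 0,"az": 0,"gripper": 1},{"dx": 0,"dy": 0,"dz": -0.15,"ax": 0,"ay": 0,"az": 0,"gripper": 1},{"dx": 0,"dy": 0,"dz": -0.2,"ax": 0,"ay": 0,"az": 0,"gripper": 1},{"dx": 0,"dy": 0,"dz": -0.2,"ax": 0,"ay": 0,"az": 0,"gripper": 1},{"dx": 0,"dy": 0,"dz": 0,"ax": 0,"ay": 0,"az": 0,"gripper": 1}]'

```text
clock: 27.45
eef_pos: [511.5, -152.2, 221.3]
tool_rot: [3.131, -0.001, 1.295]
force: [0.5, -0.3, -0.0]
width: 85.5
gripper_force: 0.0
```

Run:
```python
from go import *
from look import look
go(500,-170,60)
b=dict(hub=(470,550,-190,-115,44,56),knob=(440,530,-270,-190,54,70),arm=(460,600,-110,58,52,66))
d=look("scene",tin=(440,600,60,200,82,89),**b)
look("top",tin=(440,600,60,200,82,89),**b)
cv2.imwrite("pics/p5.png",cv2.resize(d["color"][60:320,140:400,::-1],None,fx=2.2,fy=2.2))
```

```text
pose [ 511.5 -152.2  221.3] [ 3.131e+00 -1.000e-03  1.295e+00] q [-0.06  0.54  0.45  1.9  -0.33  0.77  0.29] F [ 0.5 -0.3 -0. ] T [-0.06 -0.01 -0.01] w 85.5
dx -0.0675 dy -0.0207 dz 0.5376 | az None
scene tin 601 mean [516.8 118.8  85.5] rect [514.2 115.3] [108.7 107.1] 57.9 bb [458.  62.  82.] [569. 171.  89.]
scene hub 66 mean [ 507.5 -148.9   49.9] rect [ 506.6 -150.6] [35.1 32.1] 72.1 bb [ 489. -172.   44.] [ 524. -132.   55.]
scene knob 27 mean [ 484.9 -226.7   60.7] rect [ 483.5 -228.9] [21.9 22.1] 72.2 bb [ 471. -241.   54.] [ 495. -217.   66.]
scene arm 58 mean [566.3  51.5  61.1] rect [564.5  51.1] [68.4 17.1] 5.2 bb [531.  40.  57.] [598.  58.  65.]
top tin 534 mean [512.  113.1  84.9] rect [513.5 113. ] [100.2 105.7] 59.7 bb [460.  62.  82.] [562. 169.  89.]
top arm 162 mean [536.7  50.4  58.7] rect [538.7  50.1] [119.7  14.5] 0.6 bb [479.  43.  52.] [599.  58.  66.]
```

View pics/p5.png

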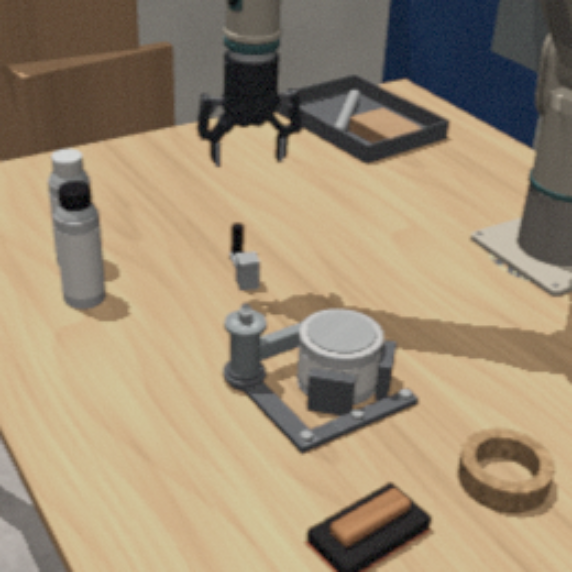

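The crank lies flat with its knob up at crop (247,268), clear of the stand. The clamp is on the tin and the bystanders have not moved.

```bash
python3 -c "
from cell import ctrl
print(ctrl.finish_job())"
```

```text
the job is handed in; nothing more can be done
None
```

The job is handed in, though I have no verdict back: the tin sits home against both stop blocks, the clamp arm bears on it, and the crank lies flat on the bench, knob up and clear of the stand, all in about 28 s.

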